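Swap filling knives for a customer

TASK

A customer at the paint shop's counter wants to see the long-handled filling knife instead of the short one he handed back. First drop the knife lying on the counter blade down, fully home, into the empty middle slot of the wooden stand and let go of it; then draw the long-handled knife out of the stand, turn it so that the knife is level with its blade flat, and finish while still holding it so, still and more than 20 cm above the counter. Leave the third knife in its slot and do not disturb the other goods.

Things in the scene. Friction and masses are not known exactly. Their poses are not given: they have to be found in the camera images.
- stand: Fixed wooden stand, 300 wide (y), with three equal slots at y = -100, 0, +100. Its block leans 30 degrees from upright, top to the robot (stand's -x). Origin: centre of its foot, on the counter, x pointing away from the front. A slot is 48 wide (y), 12 front to back, 65 mm deep, square to the leaning top face. The middle slot is empty at first, the outer two hold the other knives.
- slot_mouth (a point): Centre of the middle slot's mouth, in the leaning top face; in the stand's frame at x = -42.5, y = 0, z = 99 mm. Same axes as the stand.
- slot_floor (a point): Centre of the middle slot's floor, 65 mm down the slot from the mouth; in the stand's frame at x = -10, y = 0, z = 43 mm.
- knife_loose: Filling knife lying flat on the counter, handle to the robot, its axis 9 mm up. Steel blade 100 long, 40 wide, 3 thick; wooden handle 26 wide, 18 thick, 100 mm long. Origin: on its middle axis where blade and handle meet; x to the blade's tip (100 mm), y across the blade's width, z square to its flat face; the handle runs to -x. About 120 g, balances 6 mm behind the origin.
- knife_loose_tip (a point): Middle of the tip edge of the lying knife's blade, 100 mm along x from its origin.
- knife_long: Long-handled filling knife, blade down in either outer slot, 65 mm of blade inside, resting about 38 degrees from upright, handle to the robot. Steel blade 100 long, 40 wide, 3 thick; wooden handle 26 wide, 18 thick, 160 mm long. Origin where blade and handle meet, axes as on the lying knife: x to the tip, y across the blade, z square to its face. About 150 g, balances 38 mm behind the origin.
- knife_long_tip (a point): Middle of the tip edge of the long-handled knife's blade, 100 mm along x from its origin.
- knife_short: Another short-handled filling knife, the same as the lying one (handle 100 mm), standing blade down in the other outer slot. It stays there.
- tape: Roll of pale masking tape lying flat, 96 mm across, 45 mm high; loose, to be left alone. Origin: centre of its underside.
- thinner: Grey bottle with a red cap, 68 mm across, 200 mm high, without a label; loose, to be left alone. Origin: centre of its underside.
- tin_small: Small closed orange paint tin, 80 mm across, 90 mm high; loose, to be left alone. Origin: centre of its underside.
- jar: Clear jar with a black lid, 80 mm across, 110 mm high; loose, to be left alone. Origin: centre of its underside.
- tin_lid: Round shallow steel dish, 120 mm across, 18 mm high; loose, to be left alone. Origin: centre of its underside.
- sealer: Grey bottle with a red cap and a paper label, 64 mm across, 170 mm high; loose, to be left alone. Origin: centre of its underside.
- sandblock: Cork sanding block, 95 x 62 x 28 mm; loose, to be left alone. Origin: centre of its underside.
Things that resemble listed ones, but are neither listed nor needed, are in the scene too. What is shaped like the knife_loose but orange is not meant.

How it is judged:
On the way, in this order (a step that is already met when the one before it is completed fails the run):
1. the lying knife stands blade down in the middle slot, fully home, and is let go (distance between knife_loose_tip and slot_floor below 0.018 m and contact force between the fingers and knife_loose below 0.1 N), for 0.2 s.
2. the long-handled knife is drawn clear of the stand, held by the fingers (height (world z) of knife_long_tip above 0.13 m and contact force between the fingers and knife_long above 1 N and contact force between stand and knife_long below 0.1 N), for 0.2 s.
At the end, for the whole second after the job is handed in: Short knife in the middle slot, tip within 18 mm of its floor, not touched by the fingers; long knife held still by the fingers alone, blade face within 20 degrees of level, origin and tip over 200 mm above the counter; third knife within 20 mm of its start (all of step 1 and height (world z) of each of knife_long, knife_long_tip above 0.2 m and (angle between knife_long's own z axis and vertical below 0.35 rad or angle between knife_long's own z axis and vertical above 2.79 rad) and contact force between the fingers and knife_long above 1 N and contact force between each of stand, knife_loose, knife_short and knife_long below 0.1 N and linear speed of knife_long below 0.03 m/s and angular speed of knife_long below 0.2 rad/s and distance of knife_short from where it was at the start of the episode below 0.02 m); the arm keeps its last pose, push and grip.
It fails at once if the third knife is pulled or knocked more than 30 mm (distance of knife_short from where it was at the start of the episode above 0.03 m).
It fails at once if other goods are pushed more than 30 mm (distance of any of tape, thinner, tin_small, jar, tin_lid, sealer, sandblock from where it was at the start of the episode above 0.03 m).
It also fails if it takes over 58 s, if anything falls off the work surface, if the arm or the gripper's body presses on something with over 40 N, if the wrist force passes 120 N, or if a joint passes its speed limit or range.

ROBOT

A 6-joint arm with a two-finger parallel gripper is mounted at the origin on the work surface. World frame = base frame: x ahead of the robot, y to its left, z up, the work surface at z = 0. Lengths are in m, angles in rad, forces in N, time in s.
With the tool pointing down it reaches from about 0.325 to 0.925 m from the base axis. Payload 3.1 kg.
Tool frame: the origin (TCP) lies on the centre line of the jaws, within the pads' length; the fingertips stand 19 mm ahead of it and the grasp point (between the pads) is the TCP; z points along the fingers, y is the direction in which the jaws open and shut (so a half turn about z gives the same grasp; the last joint's range is limited). The gripper opens to 85 mm and grips with 20 to 120 N. Pads are 22 mm wide; open, the fingers measure 114 mm over their backs; the gripper's body (76 mm by 85 mm) begins 54 mm behind the grasp point. The pads swing forward as they close: fully open they stand 13 mm farther back than shut.
Start: joints at [-1.275, 0.217, 1.613, -0, 1.311, -0.112], TCP at [0.248, -0.574, 0.25] pointing down, gripper open.
Joint ranges: [-2.75, 2.75], [-0.78, 2.1], [0.31, 2.55], [-1.13, 4.27], [0.13, 2.63], [-2.58, 2.58]. Speed limits (rad/s): [2.79, 2.79, 3.14, 3.14, 3.14, 3.14].

INTERFACE

Orientations are given as a 3x3 rotation matrix whose columns are the frame's x, y, z axes.
In Python, from cell import manip gives the robot as it stands.
- The arm moves only by the tool move_arm, never from a script. Its argument "targets" is a list of rows, each a list of 7 numbers: the shift along the world's x, y, z in mm, then the turn, a rotation vector about the world's x, y, z in rad, then the opening in per cent of the stroke, from 0 (shut) to 100 (fully open). In form: [[dx, dy, dz, ax, ay, az, hand], ...]. A call has exactly 8 rows; each row is the pose to reach, as a shift and turn from the pose commanded when the call began; what a row does not reach only later rows make up. A row lasts 1/12 s, in which the tool goes at most 41.7 mm and 7.16 degrees, less where a joint would pass 70% of its speed; a pose out of reach is approached as far as the arm can. A call with a gripper value outside its range is refused whole. The fingers move at their own pace and stop on an object; the grip force is fixed at half the most. Time passes only in rows, so rows that repeat a pose let the fingers close, or fill a call up. It gives the time, the measured TCP pose, the force and the opening at its end, in the units of the state.
- manip.get_state(): the state, without advancing time (a new reading comes with each control period).
- manip.read_camera(name): name is "scene" or "top"; returns the picture (420x560x3 uint8, red, green, blue); there is no depth.
- manip.camera_model(name): a dict with "intrinsics" (3x3 intrinsics, pixels), "xyz" and "orientation" of the camera in the world. Camera axes: x right, y up, looking along -z (the intrinsics and any distortion apply to the point x, -y, -z); pixel columns grow to the right and rows downward; lengths in m; the calibration is good to about 2 mm. A picture is of the moment at which its call begins. camera_model takes no time and is no camera call.
- manip.job_done(): hands the job in, once; it reports no verdict.
The state is a dict: "t": time; "qpos": joint angles; "dq": joint speeds; "joint_torque": joint torques, N m; "tcp_pos": TCP position; "tool_rot": TCP orientation; "ft_force": force on the tool from outside, world axes, zero at the start; "ft_torque": the same for the moment, N m; "width": opening from 0.0 (shut) to 1.0 (fully open).
Only numpy, scipy, OpenCV 4.12 (cv2) and the standard library are available. Lean on these libraries where they do the work, as an engineer would, in place of code of your own. Each camera call takes 0.05 s, during which the arm holds its last target.

## Working session

There is one attempt and no reset: what is moved stays moved. The work goes in short steps, Python scripts to look and compute and a tool call to move; the robot and the scene stay as the last step left them, time stands still between calls to the robot, and variables do not carry over. Pictures are saved under pics/ and viewed, and the job is handed in when it is done.

Besides the shell and the picture viewer there is one more tool, called after "Request:" as a command line: name --pt "numbers of a row" for each row, then --argument value for the rest. move_arm: Moves the arm, as the interface text tells. Its arguments: {"type":"object","properties":{"targets":{"type":"array"}},"required":["targets"]}

```bash
ls; mkdir -p pics
python3 - <<'E'
from cell import manip
import cv2
for n in ["scene","top"]:
    im=manip.read_camera(n); cv2.imwrite(f"pics/{n}0.png",im[:,:,::-1]); print(n,manip.camera_model(n))
s=manip.get_state(); print(s)
E
```

```text
pics
scene {'intrinsics': array([[427.62707   ,   0.        , 278.40788632],
       [  0.        , 427.62707   , 201.31788667],
       [  0.        ,   0.        ,   1.        ]]), 'xyz': array([ 0.91227693, -0.54000415,  1.09869072]), 'orientation': array([[ 0.78342053, -0.50446757,  0.36299413],
       [ 0.62146715,  0.64109957, -0.45029981],
       [-0.00555373,  0.57836304,  0.81576059]])}
top {'intrinsics': array([[539.93931485,   0.        , 271.08387623],
       [  0.        , 539.93931485, 208.98894551],
       [  0.        ,   0.        ,   1.        ]]), 'xyz': array([0.31819755, 0.00207976, 1.70566698]), 'orientation': array([[ 0.00477067,  0.99617762, -0.08722035],
       [-0.99993784,  0.0056312 ,  0.00962281],
       [ 0.01007719,  0.08716902,  0.99614257]])}
{'t': 0.1, 'qpos': array([-1.27520803e+00,  2.17679554e-01,  1.61478355e+00,  4.10566470e-06,
        1.31130706e+00, -1.12217401e-01]), 'dq': array([ 0.00053714, -0.00018989, -0.00275619,  0.00043175, -0.00069385,
        0.00061373]), 'joint_torque': array([-6.96108818e-04, -3.98077834e+01, -3.04971206e+01, -1.81665296e-04,
        4.24102909e-03, -1.56880742e-05]), 'tcp_pos': array([ 0.24767969, -0.57307031,  0.24909313]), 'tool_rot': array([[ 9.17993780e-01,  3.96594279e-01, -6.30517179e-04],
       [ 3.96594703e-01, -9.17991447e-01,  2.08422538e-03],
       [ 2.47782482e-04, -2.16336570e-03, -9.99997629e-01]]), 'ft_force': array([ 0.12714984, -0.07302524, -0.19089864]), 'ft_torque': array([-0.04719065,  0.01881786,  0.02367836]), 'width': 1.0010188921398175}
```

View pics/scene0.png

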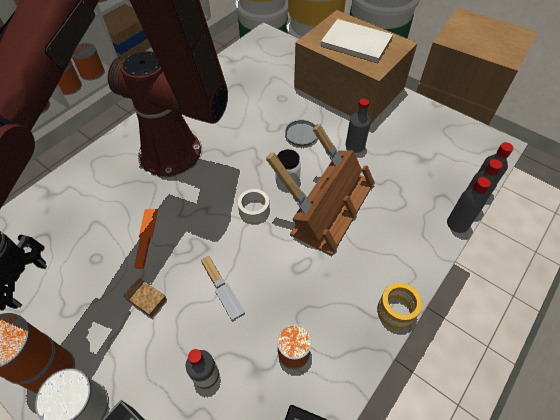

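View pics/top0.png

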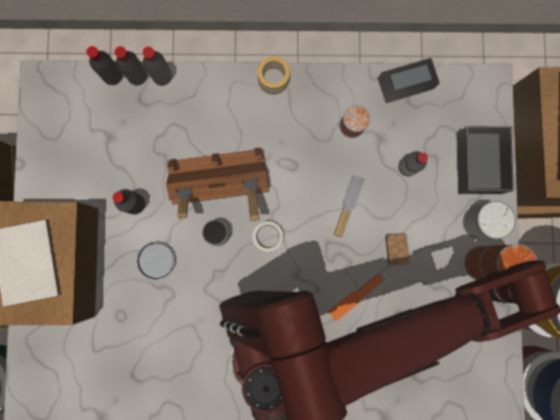

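The top view shows the wooden-handled knife lying at about (349,206). The orange look-alike at (357,297) is not meant. The stand is at (218,175), with knives in its left slot (183,203) and right slot (252,200). I'll enlarge these to measure them.

Run:
```python
import cv2
t=cv2.imread("pics/top0.png"); s=cv2.imread("pics/scene0.png")
def crop(im,x0,y0,w,h,k,n):
    c=cv2.resize(im[y0:y0+h,x0:x0+w],None,fx=k,fy=k,interpolation=cv2.INTER_CUBIC)
    for i in range(0,w,10):
        cv2.line(c,(i*k,0),(i*k,6 if i%50 else 14),(0,0,255),1)
        if i%20==0: cv2.putText(c,str(x0+i),(i*k,24),0,.35,(0,0,255),1)
    for i in range(0,h,10):
        cv2.line(c,(0,i*k),(6,i*k),(0,0,255),1)
        if i%20==0: cv2.putText(c,str(y0+i),(8,i*k+4),0,.35,(0,0,255),1)
    cv2.imwrite(f"pics/{n}.png",c)
crop(t,150,140,130,95,6,"c_stand_top")
crop(t,320,165,80,80,7,"c_knife_top")
crop(s,240,110,150,150,4,"c_stand_scene")
crop(s,185,245,80,80,7,"c_knife_scene")
```

```text
(no output)
```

View pics/c_stand_top.png

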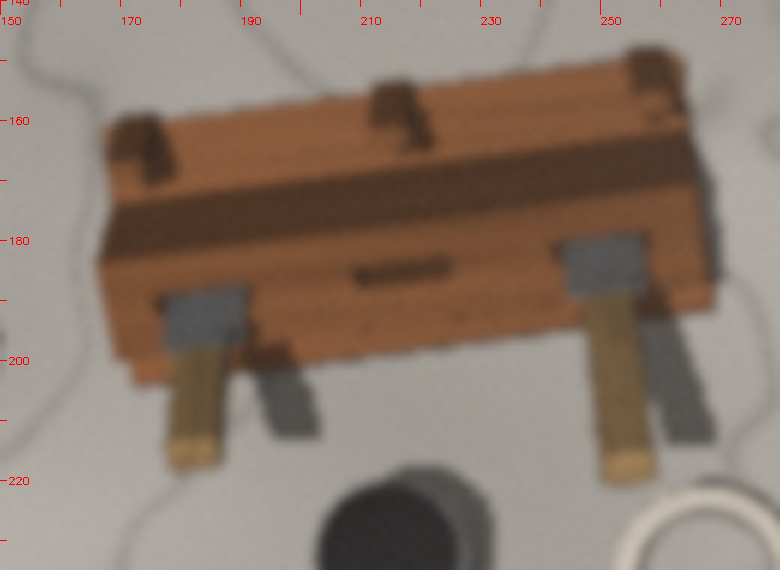

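View pics/c_knife_top.png

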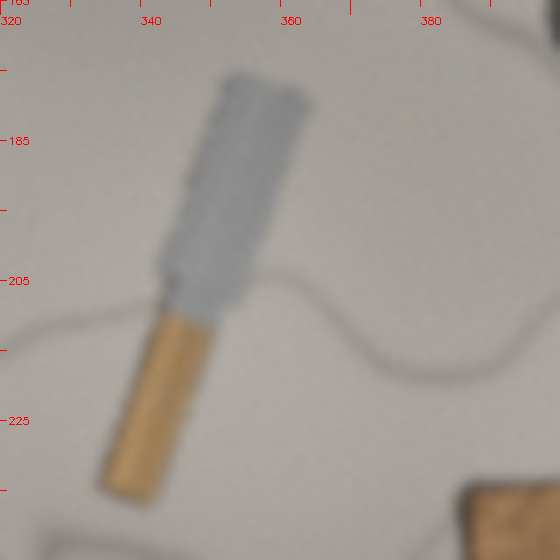

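View pics/c_stand_scene.png

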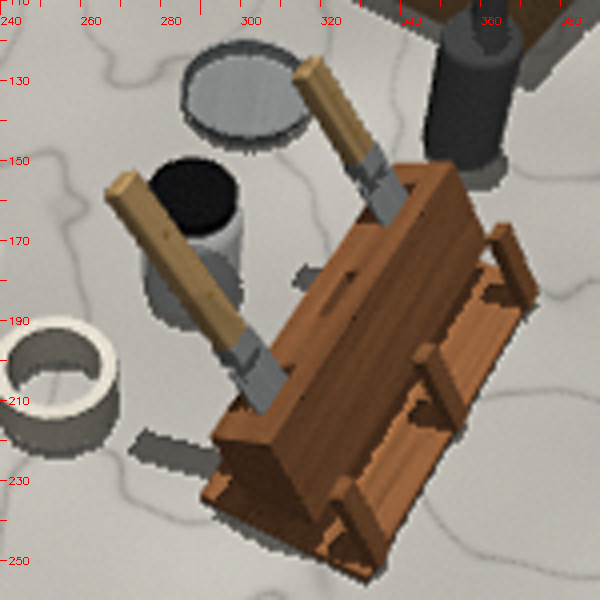

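View pics/c_knife_scene.png

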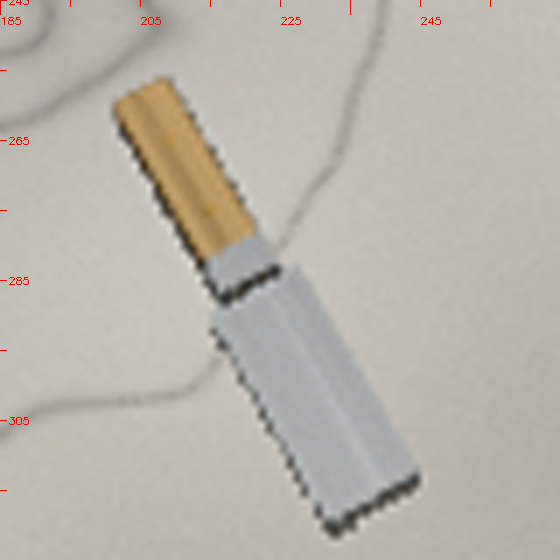

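```bash
cat > h.py <<'E'
import numpy as np, cv2
from cell import manip
from scipy.optimize import least_squares
C={n:manip.camera_model(n) for n in("scene","top")}
def proj(n,P):
    c=C[n];q=(np.atleast_2d(P)-c["xyz"])@c["orientation"]
    q=q*[1,-1,-1];u=q@c["intrinsics"].T;return u[:,:2]/u[:,2:]
def ray(n,uv,z):
    c=C[n];d=np.linalg.inv(c["intrinsics"])@[uv[0],uv[1],1];d=c["orientation"]@(d*[1,-1,-1]);o=c["xyz"]
    return o+d*(z-o[2])/d[2]
def px(c,k,o): return (np.array(c,float)+.5)/k-.5+np.array(o)
E
python3 - <<'E'
from h import *
T=lambda *c:px(c,7,(320,165)); S=lambda *c:px(c,7,(185,245))
for n,c,z in [("top",T(228,72),.0105),("top",T(310,103),.0105),("top",T(160,270),.0105),("top",T(243,305),.0105),("top",T(97,488),.018),("top",T(150,505),.018),
 ("scene",S(418,476),.0105),("scene",S(333,522),.0105),("scene",S(212,325),.0105),("scene",S(293,265),.0105),("scene",S(115,103),.018),("scene",S(170,78),.018),("scene",S(222,296),.018),("scene",S(280,266),.018),("scene",S(207,262),.018),("scene",S(257,235),.018)]:
    print(n,np.round(ray(n,c,z)*1000,1))
print("stand")
T=lambda *c:px(c,6,(150,140)); S=lambda *c:px(c,4,(240,110))
mt=.099
for n,c,z in [("top",T(353,278),mt),("top",T(452,265),mt),("top",T(403,272),mt),("scene",S(340,292),mt),("scene",S(325,315),mt),("scene",S(356,270),mt),("top",T(205,290),.1),("top",T(603,237),.1)]:
    print(n,np.round(ray(n,c,z)*1000,1))
E
```

```text
top [ 576.8 -271.1   10.5]
top [ 562.9 -308.2   10.5]
top [ 486.4 -239.6   10.5]
top [ 470.8 -277.    10.5]
top [ 387.6 -209.7   18. ]
top [ 380.2 -233.3   18. ]
scene [ 580.7 -276.4   10.5]
scene [ 567.5 -309.5   10.5]
scene [ 478.  -280.2   10.5]
scene [ 485.7 -242.1   10.5]
scene [ 384.2 -236.4   18. ]
scene [ 393.8 -214.4   18. ]
scene [ 475.8 -270.9   18. ]
scene [ 484.9 -247.6   18. ]
scene [ 461.4 -264.1   18. ]
scene [ 468.9 -243.5   18. ]
stand
top [527.2 174.6  99. ]
top [534.  125.3  99. ]
top [530.3 149.7  99. ]
scene [532.7 149.3  99. ]
scene [536.3 125.1  99. ]
scene [530.2 173.8  99. ]
top [520.6 248.1 100. ]
top [548.4  50.  100. ]
```

Pixel readings:

| Item | Pixels | Notes |
|---|---|---|
| Loose knife | Top view: tip mid about (358,177), butt mid about (337,236) | Wooden handle and grey blade. The decoy at (357,297) is all orange. |
| Long knife | Top (252,200), scene (290,190) | Its handle is visibly the longer one, in the stand's −y slot. |
| Short knife | Top (183,203) | It stays in place. |

The measured knife length of 198 mm matches the stated 200 mm. Next I plan the grasp with the tool tilted 30° forward, so that the placing pose stays reachable.

```bash
cat >> h.py <<'E'
from scipy.spatial.transform import Rotation as R
import json,os
def cs(a): a=np.radians(a);return np.cos(a),np.sin(a)
def frame(x,y): x=np.array(x);y=np.array(y);return np.c_[x,y,np.cross(x,y)]
# tool rotation for tool depression dep(deg) in vertical plane of heading yaw; tool y = -left
def toolrot(yaw,dep):
    c,s=cs(yaw);u=np.array([c,s,0]);cd,sd=cs(dep);z=u*cd-np.array([0,0,sd]);y=-np.array([-s,c,0]);return np.c_[np.cross(y,z),y,z]
def setc(p,Rm): json.dump([list(map(float,p)),np.array(Rm).tolist()],open("cmd.json","w"))
def getc(): p,r=json.load(open("cmd.json"));return np.array(p),np.array(r)
def plan(p,Rm):
    p0,R0=getc();rv=R.from_matrix(Rm@R0.T).as_rotvec();d=(np.array(p)-p0)*1000
    print("d",np.round(d,1),"rv",np.round(rv,4),"deg",round(np.degrees(np.linalg.norm(rv)),1))
def done(d,rv):
    p0,R0=getc();setc(p0+np.array(d)/1000,R.from_rotvec(rv).as_matrix()@R0)
def st():
    s=manip.get_state();p,Rm=getc()
    print("t",round(s["t"],2),"tcp",np.round(s["tcp_pos"]*1000,1),"cmd",np.round(p*1000,1),"roterr",np.round(np.degrees(R.from_matrix(s["tool_rot"]@Rm.T).as_rotvec()),2),"F",np.round(s["ft_force"],1),"w",round(s["width"],3),"q",np.round(s["qpos"],2))
u=np.array([*cs(-20.1),0]);KO=np.array([479.2,-257.4,9.])/1000  # loose knife
E
python3 - <<'E'
from h import *
s=manip.get_state()
c,sn=cs(23.36);setc([.248,-.574,.25],np.array([[c,sn,0],[sn,-c,0],[0,0,-1.]]));st()
T=KO-.035*u
Rt=toolrot(-20.1,60);print(Rt)
plan([T[0],T[1],.12]-0*u,Rt)
plan([T[0],T[1],.0245],Rt)
E
```

```text
t 0.1 tcp [ 247.7 -573.1  249.1] cmd [ 248. -574.  250.] roterr [0.12 0.04 0.01] F [ 0.1 -0.1 -0.2] w 1.001 q [-1.28  0.22  1.61  0.    1.31 -0.11]
[[ 0.81327948 -0.34365969  0.46954713]
 [-0.29761803 -0.93909425 -0.17182985]
 [ 0.5        -0.         -0.8660254 ]]
d [ 198.3  328.6 -130. ] rv [ 0.0153 -0.5359 -0.7408] deg 52.4
d [ 198.3  328.6 -225.5] rv [ 0.0153 -0.5359 -0.7408] deg 52.4
```

Request:
move_arm --pt "19 31 -2 0.0019 -0.067 -0.0926 100" --pt "38 62 -5 0.0038 -0.134 -0.185 100" --pt "57 93 -8 0.0057 -0.201 -0.278 100" --pt "76 124 -10 0.0077 -0.268 -0.37 100" --pt "95 155 -12 0.0096 -0.335 -0.463 100" --pt "114 186 -15 0.0115 -0.402 -0.556 100" --pt "133 217 -18 0.0134 -0.469 -0.648 100" --pt "152 248 -20 0.0153 -0.5359 -0.7408 100"

```text
t: 0.77
tcp_pos: [0.3999, -0.3243, 0.2296]
tool_rot: [[0.81, -0.349, 0.471], [-0.303, -0.937, -0.173], [0.502, -0.003, -0.865]]
ft_force: [0.6, -0.4, -0.1]
width: 0.999
```

Run:
```python
from h import *
done([152,248,-20],[.0153,-.5359,-.7408]);st()
```

```text
t 0.77 tcp [ 399.9 -324.3  229.6] cmd [ 400. -326.  230.] roterr [ 0.09 -0.18 -0.33] F [ 0.6 -0.4 -0.1] w 0.999 q [-0.99 -0.28  2.21  0.42  0.82  0.71]
```

Request:
move_arm --pt "9 16 -14 0 0 0 100" --pt "18 32 -28 0 0 0 100" --pt "28 48 -42 0 0 0 100" --pt "37 64 -56 0 0 0 100" --pt "46 80 -70 0 0 0 100" --pt "46 80.5 -85 0 0 0 100" --pt "46 80.5 -100 0 0 0 100" --pt "46 80.5 -110 0 0 0 100"

```text
t: 1.43
tcp_pos: [0.4451, -0.2437, 0.1182]
tool_rot: [[0.815, -0.342, 0.468], [-0.297, -0.94, -0.169], [0.498, -0.001, -0.867]]
ft_force: [0.4, 0.6, 0.1]
width: 1.0
```

Run:
```python
from h import *
done([46,80.5,-110],[0,0,0]);st()
im=manip.read_camera("scene");cv2.imwrite("pics/s1.png",cv2.resize(im[180:340,120:300,::-1],None,fx=4,fy=4,interpolation=2)[:600])
```

```text
t 1.43 tcp [ 445.1 -243.7  118.2] cmd [ 446.  -245.5  120. ] roterr [0.11 0.13 0.08] F [0.4 0.6 0.1] w 1.0 q [-0.75 -0.11  2.32  0.43  0.49  0.83]
```

View pics/s1.png

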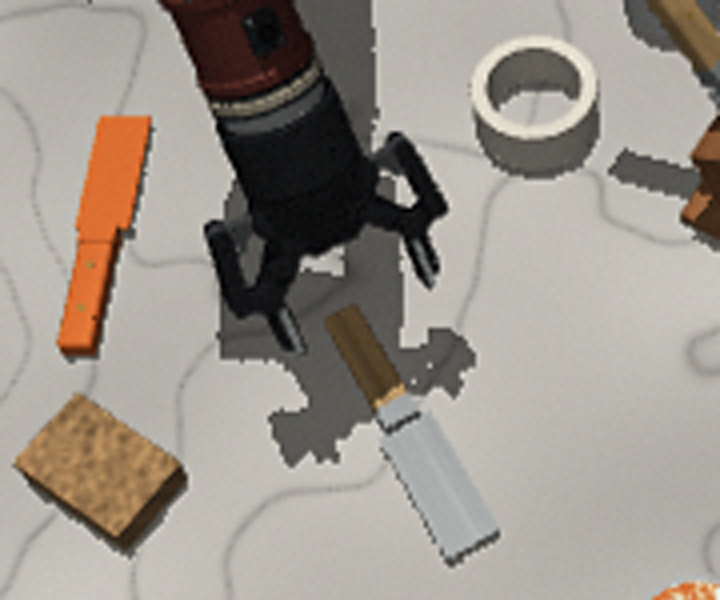

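```bash
cat > kin.py <<'E'
from h import *
D=[([-1.27520803,.217679554,1.61478355,4.1e-6,1.31130706,-.112217401],[.24767969,-.57307031,.24909313])]
rz=lambda a:R.from_euler('z',a).as_matrix(); ry=lambda a:R.from_euler('y',a).as_matrix()
def fk(q,p):
    h,a1,L2,a3,L3,d6=p
    A=rz(q[0]);B=A@ry(q[1]);Cc=B@ry(q[2]);E=Cc@rz(q[3])@ry(q[4])@rz(q[5]+np.pi/2)
    return A@[a1,0,h]+B@[0,0,L2]+Cc@[a3,0,L3]+E@[0,0,d6],E
E
python3 - <<'E'
from kin import *
s=manip.get_state()
print(np.round(fk(s["qpos"],[.3,0,.3,0,.3,.2])[1],3));print(np.round(s["tool_rot"],3))
json.dump([[list(map(float,q)),list(map(float,p))] for q,p in D+[(s["qpos"],s["tcp_pos"])]],open("kd.json","w"))
E
```

```text
[[ 0.816 -0.343  0.466]
 [-0.299 -0.939 -0.168]
 [ 0.495 -0.002 -0.869]]
[[ 0.816 -0.343  0.466]
 [-0.299 -0.939 -0.168]
 [ 0.495 -0.002 -0.869]]
```

```bash
cat >> kin.py <<'E'
def load(): return json.load(open("kd.json"))
def fit(D):
    f=lambda p:np.concatenate([(fk(q,p)[0]-x) for q,x in D]+[1e-3*(p-np.array([.45,0.0,.45,0,.45,.25]))])
    r=least_squares(f,[.45,0,.45,0,.45,.25]);return r.x
lo=np.array([-2.75,-.78,.31,-1.13,.13,-2.58]);hi=np.array([2.75,2.1,2.55,4.27,2.63,2.58])
def ik(p,Rm,par,q0):
    def f(q):
        x,E=fk(q,par);return np.r_[(x-p)*5,R.from_matrix(E@Rm.T).as_rotvec()]
    r=least_squares(f,np.clip(q0,lo+.02,hi-.02),bounds=(lo,hi));return r.x,np.linalg.norm(r.fun)
E
python3 - <<'E'
from kin import *
D=load()+[([-.99,-.28,2.21,.42,.82,.71],[.3999,-.3243,.2296])]
p=fit(D);print(np.round(p,3),[np.round((fk(q,p)[0]-x)*1000,1) for q,x in D])
s=manip.get_state();q=s["qpos"]
for dep in(60,70,80):
  for z in(.1182,.07,.0245):
    q1,e=ik([.4461,-.2455,z],toolrot(-20.1,dep),p,q);print(dep,z,np.round(q1,2),round(e,4))
E
```

```text
[ 0.504 -0.153  0.647  0.168  0.703  0.552] [array([-66.8, -21.1, -10.2]), array([-12.5, -12.8,  -3.5]), array([ 6.6,  4.7, 13.7])]
60 0.1182 [-0.68 -0.12  2.32  0.36  0.47  0.96] 0.0
60 0.07 [-0.68 -0.01  2.33  0.48  0.36  0.83] 0.0
60 0.0245 [-0.68  0.1   2.33  0.68  0.26  0.62] 0.0
70 0.1182 [-0.59 -0.05  2.17  0.13  0.68  1.24] 0.0
70 0.07 [-0.59  0.03  2.19  0.15  0.58  1.22] 0.0
70 0.0245 [-0.59  0.12  2.2   0.18  0.49  1.19] 0.0
80 0.1182 [-0.54  0.05  2.02  0.04  0.89  1.36] 0.0
80 0.07 [-0.54  0.12  2.04  0.04  0.81  1.36] 0.0
80 0.0245 [-0.54  0.19  2.05  0.05  0.73  1.35] 0.0
```

```bash
python3 - <<'E'
s=open("kin.py").read()
s=s.replace("h,a1,L2,a3,L3,d6=p","h,a1,L2,a3,L3,d6,ly=p").replace("[a1,0,h]","[a1,ly,h]").replace("0,.45,.25])","0,.45,.25,.07])").replace("0,.45,.25])","0,.45,.25,.07])").replace("[.45,0,.45,0,.45,.25]","[.45,0,.45,0,.45,.25,.07]")
open("kin.py","w").write(s)
E
cat > t.py <<'E'
from kin import *
D=load()+[([-.99,-.28,2.21,.42,.82,.71],[.3999,-.3243,.2296])]
p=fit(D);print(np.round(p,3),[np.round((fk(q,p)[0]-x)*1000,1) for q,x in D])
s=manip.get_state();q=s["qpos"]
for dep in(60,70,80):
  for z in(.1182,.07,.0245):
    q1,e=ik([.4461,-.2455,z],toolrot(-20.1,dep),p,q);print(dep,z,np.round(q1,2),round(e,4))
E
python3 t.py
```

```text
[ 0.297 -0.     0.455  0.063  0.558  0.288  0.07 ] [array([ 0.1, -0. , -0.6]), array([ 0.3,  0.4, -0.2]), array([-0.5, -0.3,  0.8])]
60 0.1182 [-0.75 -0.11  2.32  0.43  0.49  0.83] 0.0
60 0.07 [-0.75  0.01  2.33  0.57  0.37  0.67] 0.0
60 0.0245 [-0.75  0.13  2.33  0.82  0.27  0.42] 0.0
70 0.1182 [-0.71 -0.05  2.21  0.2   0.66  1.08] 0.0
70 0.07 [-0.71  0.05  2.23  0.23  0.55  1.03] 0.0
70 0.0245 [-0.71  0.16  2.23  0.29  0.44  0.97] 0.0
80 0.1182 [-0.67  0.03  2.1   0.07  0.85  1.2 ] 0.0
80 0.07 [-0.67  0.12  2.12  0.08  0.74  1.19] 0.0
80 0.0245 [-0.67  0.22  2.12  0.09  0.64  1.18] 0.0
```

```bash
cat >> kin.py <<'E'
PAR=fit(load()+[([-.99,-.28,2.21,.42,.82,.71],[.3999,-.3243,.2296])])
SY=7.9; MOUTH=np.array([.5315,.1495,.099])
def kframe(yaw,dep): # knife rot with tip depressed dep below horizontal
    c,s=cs(yaw);cd,sd=cs(dep);x=np.array([c*cd,s*cd,-sd]);y=np.array([-s,c,0]);return np.c_[x,y,np.cross(x,y)]
E
python3 - <<'E'
from kin import *
q=manip.get_state()["qpos"]
for b in(60,70):
  q0,_=ik([.4461,-.2455,.0245],toolrot(-20.1,b),PAR,q);
  K=kframe(SY,60)
  for back in(.15,.07,.0):
    o=MOUTH+K@[-.035-back,0,0]; T=o+K@[-.035,0,.0155]
    qq,e=ik(T,toolrot(SY,b+60),PAR,q0);print("place",b,back,np.round(T,3),np.round(qq,2),round(e,4))
  # long knife
  c,s=cs(SY);L=MOUTH+.1*np.array([s,-c,0]);K=kframe(SY,52)
  T=L+K@[-.035-.055,0,.0]
  for rot,dz in((0,0),(0,.15),(52,.2)):
    T2=T+[0,0,dz];qq,e=ik(T2,toolrot(SY,b+52-rot),PAR,q);print("long",b,rot,np.round(T2,3),np.round(qq,2),round(e,4))
E
```

```text
place 60 0.15 [0.436 0.136 0.297] [0.15 0.16 1.67 0.   1.84 1.58] 0.0
place 60 0.07 [0.475 0.142 0.228] [0.15 0.3  1.63 0.   1.74 1.58] 0.0
place 60 0.0 [0.51  0.147 0.167] [0.15 0.43 1.58 0.   1.66 1.58] 0.0
long 60 0 [0.49  0.043 0.17 ] [-0.02  0.27  1.75 -0.06  1.5   1.43] 0.0
long 60 0 [0.49  0.043 0.32 ] [-0.02  0.13  1.62 -0.06  1.77  1.41] 0.0
long 60 52 [0.49  0.043 0.37 ] [-0.14 -0.49  2.09  0.16  1.04  1.25] 0.0
place 70 0.15 [0.436 0.136 0.297] [0.15 0.26 1.59 0.01 1.98 1.58] 0.0
place 70 0.07 [0.475 0.142 0.228] [0.15 0.41 1.54 0.   1.89 1.58] 0.0
place 70 0.0 [0.51  0.147 0.167] [0.14 0.54 1.48 0.   1.82 1.58] 0.0
long 70 0 [0.49  0.043 0.17 ] [-0.01  0.38  1.65 -0.08  1.66  1.44] 0.0
long 70 0 [0.49  0.043 0.32 ] [-0.01  0.24  1.54 -0.08  1.92  1.42] 0.0
long 70 52 [0.49  0.043 0.37 ] [-0.1  -0.38  1.98  0.09  1.2   1.31] 0.0
```

Request:
move_arm --pt "0 0 -15 0 0 0 100" --pt "0 0 -30 0 0 0 100" --pt "0 0 -45 0 0 0 100" --pt "0 0 -60 0 0 0 100" --pt "0 0 -72 0 0 0 100" --pt "0 0 -82 0 0 0 100" --pt "0 0 -90 0 0 0 100" --pt "0 0 -93 0 0 0 100"

```text
t: 2.15
tcp_pos: [0.4454, -0.2452, 0.0263]
tool_rot: [[0.814, -0.344, 0.468], [-0.299, -0.939, -0.171], [0.499, -0.001, -0.867]]
ft_force: [0.7, 0.1, 0.6]
width: 1.004
```

Run:
```python
from h import *
done([0,0,-93],[0,0,0]);st()
im=manip.read_camera("scene");cv2.imwrite("pics/s2.png",cv2.resize(im[210:330,150:270,::-1],None,fx=5,fy=5,interpolation=2))
```

```text
t 2.15 tcp [ 445.4 -245.2   26.3] cmd [ 446.  -245.5   27. ] roterr [ 0.08  0.06 -0.04] F [0.7 0.1 0.6] w 1.004 q [-0.75  0.13  2.33  0.8   0.28  0.44]
```

View pics/s2.png

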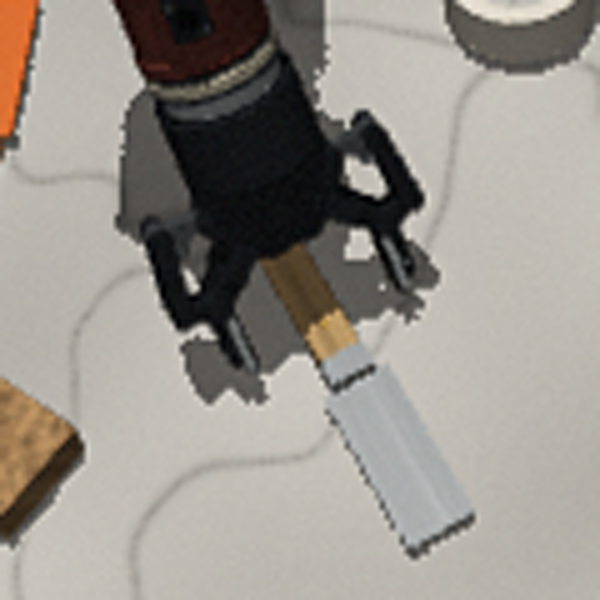

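The fingers straddle the handle. I'll lower 2 mm and close.

Request:
move_arm --pt "0 0 -2 0 0 0 100" --pt "0 0 -2 0 0 0 70" --pt "0 0 -2 0 0 0 40" --pt "0 0 -2 0 0 0 0" --pt "0 0 -2 0 0 0 0" --pt "0 0 -2 0 0 0 0" --pt "0 0 -2 0 0 0 0" --pt "0 0 -2 0 0 0 0"

```text
t: 2.87
tcp_pos: [0.4461, -0.2454, 0.026]
tool_rot: [[0.813, -0.343, 0.47], [-0.297, -0.939, -0.172], [0.501, 0.0, -0.865]]
ft_force: [-4.4, 1.2, 6.6]
width: 0.28
```

Run:
```python
from h import *
done([0,0,-2],[0,0,0]);st()
```

```text
t 2.87 tcp [ 446.1 -245.4   26. ] cmd [ 446.  -245.5   25. ] roterr [-0.04 -0.05  0.01] F [-4.4  1.2  6.6] w 0.28 q [-0.75  0.13  2.33  0.81  0.27  0.43]
```

Request:
move_arm --pt "0 0 5 0 0 0 0" --pt "0 0 15 0 0 0 0" --pt "0 0 30 0 0 0 0" --pt "0 0 50 0 0 0 0" --pt "0 0 75 0 0 0 0" --pt "0 0 95 0 0 0 0" --pt "0 0 110 0 0 0 0" --pt "0 0 115 0 0 0 0"

```text
t: 3.53
tcp_pos: [0.4471, -0.2464, 0.1435]
tool_rot: [[0.811, -0.343, 0.473], [-0.296, -0.939, -0.175], [0.504, 0.002, -0.864]]
ft_force: [-0.3, 0.7, -1.1]
width: 0.282
```

Run:
```python
from h import *
done([0,0,115],[0,0,0]);st()
im=manip.read_camera("scene");cv2.imwrite("pics/s3.png",cv2.resize(im[170:310,150:290,::-1],None,fx=4,fy=4,interpolation=2))
```

```text
t 3.53 tcp [ 447.1 -246.4  143.5] cmd [ 446.  -245.5  140. ] roterr [-0.22 -0.22  0.02] F [-0.3  0.7 -1.1] w 0.282 q [-0.75 -0.16  2.31  0.39  0.54  0.88]
```

View pics/s3.png

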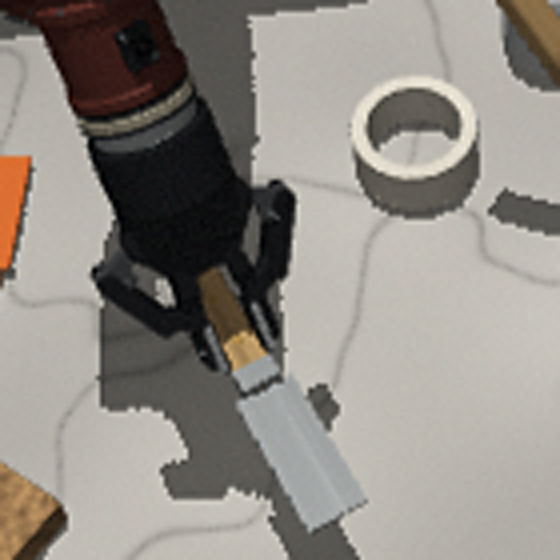

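Run:
```python
from kin import *
K=kframe(SY,60)
for back in(.2,.09):
    o=MOUTH+K@[-.035-back,0,0];T=o+K@[-.035,0,.0155];print(T);
Rt=toolrot(SY,120)
plan([.436,.136,.43],Rt)
p0,R0=getc()
r=R.from_matrix(Rt@R0.T).as_rotvec()
for f in(.4,1):
    Rm=R.from_rotvec(r*f).as_matrix()@R0
    print(np.round(ik([.436,-.2 if f<1 else .136,.43],Rm,PAR,manip.get_state()["qpos"])[0],2))
```

```text
[0.41107722 0.13278996 0.34057686]
[0.46555524 0.14034941 0.24531406]
d [-10.  381.5 290. ] rv [0.1123 1.0509 0.4429] deg 65.7
[-0.57 -0.27  1.76 -0.02  1.52  1.16]
[0.15 0.08 1.5  0.   2.08 1.58]
```

Request:
move_arm --pt "0 3 25 0 0 0 0" --pt "0 8 60 0.004 0.035 0.015 0" --pt "-1 12 100 0.011 0.1 0.042 0" --pt "-2 17 140 0.018 0.17 0.072 0" --pt "-2 22 180 0.026 0.24 0.101 0" --pt "-3 28 220 0.033 0.31 0.131 0" --pt "-4 34 260 0.04 0.37 0.156 0" --pt "-4 40 290 0.045 0.42 0.177 0"

```text
t: 4.25
tcp_pos: [0.4425, -0.2051, 0.433]
tool_rot: [[0.983, -0.155, 0.094], [-0.148, -0.986, -0.079], [0.105, 0.063, -0.992]]
ft_force: [0.6, -0.6, -0.5]
width: 0.28
```

Request:
move_arm --pt "0 25 0 0.0084 0.0788 0.0332 0" --pt "-1 66 0 0.0168 0.1576 0.0664 0" --pt "-2 107 0 0.0253 0.2364 0.0996 0" --pt "-3 148 0 0.0337 0.3152 0.1328 0" --pt "-3 189 0 0.0421 0.3941 0.166 0" --pt "-4 230 0 0.0505 0.4729 0.1993 0" --pt "-5 271 0 0.059 0.5517 0.2325 0" --pt "-5 311 0 0.0674 0.6305 0.2657 0"

```text
t: 4.92
tcp_pos: [0.4366, 0.1081, 0.4288]
tool_rot: [[0.855, 0.14, -0.499], [0.122, -0.99, -0.069], [-0.504, -0.002, -0.864]]
ft_force: [1.6, -0.6, -1.0]
width: 0.282
```

Run:
```python
from kin import *
done([-4,40,290],[.045,.42,.177]);done([-5,311,0],[.0674,.6305,.2657]);st()
plan([.4407,.1369,.2886],toolrot(SY,120))
```

```text
t 4.92 tcp [436.6 108.1 428.8] cmd [437.  105.5 430. ] roterr [0.05 0.31 0.17] F [ 1.6 -0.6 -1. ] w 0.282 q [ 0.1   0.07  1.52 -0.02  2.08  1.52]
d [   3.7   31.4 -141.4] rv [-0.0001  0.0004  0.0003] deg 0.0
```

Request:
move_arm --pt "2 15 -5 0 0 0 0" --pt "4 31 -25 0 0 0 0" --pt "4 31 -50 0 0 0 0" --pt "4 31 -75 0 0 0 0" --pt "4 31 -100 0 0 0 0" --pt "4 31 -122 0 0 0 0" --pt "4 31 -136 0 0 0 0" --pt "4 31 -141 0 0 0 0"

```text
t: 5.58
tcp_pos: [0.4389, 0.1367, 0.2845]
tool_rot: [[0.854, 0.138, -0.502], [0.119, -0.99, -0.069], [-0.506, -0.001, -0.862]]
ft_force: [-0.2, -0.3, -1.7]
width: 0.284
```

Run:
```python
from kin import *
done([4,31,-141],[0,0,0]);st()
def crop(im,x0,y0,w,h,k,n):
    c=cv2.resize(im[y0:y0+h,x0:x0+w,::-1],None,fx=k,fy=k,interpolation=cv2.INTER_CUBIC)
    for i in range(0,w,10):
        cv2.line(c,(i*k,0),(i*k,6),(0,0,255),1)
        if i%20==0: cv2.putText(c,str(x0+i),(i*k,20),0,.35,(0,0,255),1)
    for i in range(0,h,10):
        cv2.line(c,(0,i*k),(6,i*k),(0,0,255),1)
        if i%20==0: cv2.putText(c,str(y0+i),(8,i*k+4),0,.35,(0,0,255),1)
    cv2.imwrite(f"pics/{n}.png",c)
crop(manip.read_camera("scene"),250,80,130,130,5-1,"s4")
crop(manip.read_camera("top"),150,130,130,95,6,"t4")
```

```text
t 5.58 tcp [438.9 136.7 284.5] cmd [441.  136.5 289. ] roterr [-0.01  0.45  0.03] F [-0.2 -0.3 -1.7] w 0.284 q [0.15 0.17 1.67 0.   1.83 1.58]
```

View pics/s4.png

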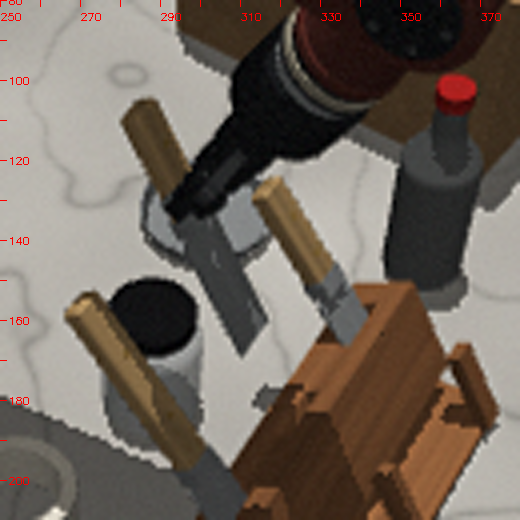

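View pics/t4.png

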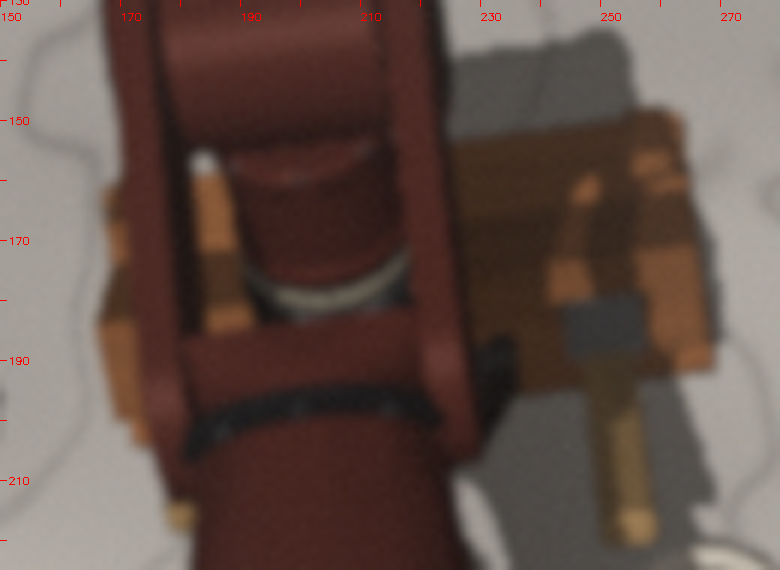

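```bash
cat >> kin.py <<'E'
# grasp: tool-in-knife; measured grasp tcp
def Gpose(off=(0,0,0)):
    Kl=kframe(-20.1,0);p=np.array([.4463,-.2455,.0258]);Rt=toolrot(-20.1,60)
    return Kl.T@(p-(KO+np.array(off))),Kl.T@Rt
def knife(s,off=(0,0,0)):
    gp,gR=Gpose(off);Kr=s["tool_rot"]@gR.T;return s["tcp_pos"]-Kr@gp,Kr
E
python3 - <<'E'
from kin import *
s=manip.get_state()
for off in((0,0,0),(.0023,-.0018,0)):
    o,K=knife(s,off);print(np.round(o*1000,1),"axis dep",np.degrees(np.arcsin(-K[2,0])))
    P=[o+K@np.array(v) for v in([.1,-.02,0],[.1,.02,0],[0,.013,.009],[0,-.013,.009],[-.1,.013,.009],[-.1,-.013,.009],[-.1,.013,-.009],[-.1,-.013,-.009])]
    print(np.round(proj("scene",P),1))
print(px((242,355),4,(250,80)),px((268,318),4,(250,80)),px((124,122),4,(250,80)),px((158,102),4,(250,80)))
E
```

```text
[442.6 137.2 248.3] axis dep 60.253884540228405
[[310.3 168. ]
 [316.9 158.8]
 [304.4 132.6]
 [299.8 138.7]
 [289.1 102.1]
 [284.  108. ]
 [283.8 102.6]
 [278.8 108.5]]
[444.1 136.5 245.9] axis dep 60.253884540228405
[[310.6 169. ]
 [317.1 159.7]
 [304.6 133.7]
 [300.  139.7]
 [289.3 103.2]
 [284.3 109.1]
 [284.1 103.7]
 [279.1 109.6]]
[310.125 168.375] [316.625 159.125] [280.625 110.125] [289.125 105.125]
```

The knife's tip corners in the scene view, (310.1,168.4) and (316.6,159.1), match the prediction from the grasp to within 0.4 px. Next I bring the tip to about 10 mm above the slot mouth.

```bash
cat >> kin.py <<'E'
M2=np.array([.532,.1494,.099])
def togo(back):
    s=manip.get_state();o,K=knife(s);Kt=kframe(SY,60)
    t=M2+Kt@[-.035-back,0,0];print("shift mm",np.round((t-o)*1000,1),"knife-frame",np.round(Kt.T@(t-o)*1000,1),"rot",np.round(R.from_matrix(Kt@K.T).as_rotvec(),4))
E
python3 -c "
from kin import *
togo(.075);togo(0.003)"
```

```text
shift mm [ 34.9   4.6 -54.1] knife-frame [64.4 -0.2  3.5] rot [-0.     -0.0045  0.    ]
shift mm [  70.6    9.5 -116.4] knife-frame [136.4  -0.2   3.5] rot [-0.     -0.0045  0.    ]
```

Request:
move_arm --pt "4 0.5 -7 0 -0.002 0 0" --pt "9 1.5 -14 0 -0.0045 0 0" --pt "14 2 -22 0 -0.0045 0 0" --pt "19 2.5 -30 0 -0.0045 0 0" --pt "25 3 -38 0 -0.0045 0 0" --pt "30 4 -46 0 -0.0045 0 0" --pt "35 4.5 -54 0 -0.0045 0 0" --pt "35 4.5 -54 0 -0.0045 0 0"

```text
t: 6.35
tcp_pos: [0.4759, 0.1411, 0.233]
tool_rot: [[0.859, 0.137, -0.493], [0.118, -0.991, -0.069], [-0.498, 0.001, -0.867]]
ft_force: [0.2, -0.4, -1.5]
width: 0.286
```

Run:
```python
from kin import *
done([35,4.5,-54],[0,-.0045,0]);st()
im=manip.read_camera("scene");x0,y0,w,h,k=275,110,90,100,6
cv2.imwrite("pics/s5.png",cv2.resize(im[y0:y0+h,x0:x0+w,::-1],None,fx=k,fy=k,interpolation=2))
s=manip.get_state();o,K=knife(s)
print(np.round((proj("scene",[o+K@np.array(v) for v in([.1,-.02,0],[.1,.02,0],[0,.02,0],[0,-.02,0])])-[x0,y0]+.5)*k))
Kt=kframe(SY,30)
c,sn=cs(SY);yy=np.array([-sn,c,0]);tt=np.array([c*.866,sn*.866,.5])
print(np.round((proj("scene",[M2+a*.024*yy+b*.006*tt for a in(-1,1) for b in(-1,1)])-[x0,y0]+.5)*k))
togo(.075);togo(.003)
```

```text
t 6.35 tcp [475.9 141.1 233. ] cmd [476. 141. 235.] roterr [-0.02  0.15 -0.01] F [ 0.2 -0.4 -1.5] w 0.286 q [0.14 0.29 1.63 0.   1.74 1.58]
[[275. 451.]
 [312. 396.]
 [233. 239.]
 [193. 294.]]
[[267. 471.]
 [287. 472.]
 [312. 405.]
 [332. 405.]]
shift mm [-1.1  0.2 -1. ] knife-frame [ 0.3  0.3 -1.4] rot [0.0003 0.0021 0.0003]
shift mm [ 34.6   5.1 -63.3] knife-frame [72.3  0.3 -1.4] rot [0.0003 0.0021 0.0003]
```

View pics/s5.png

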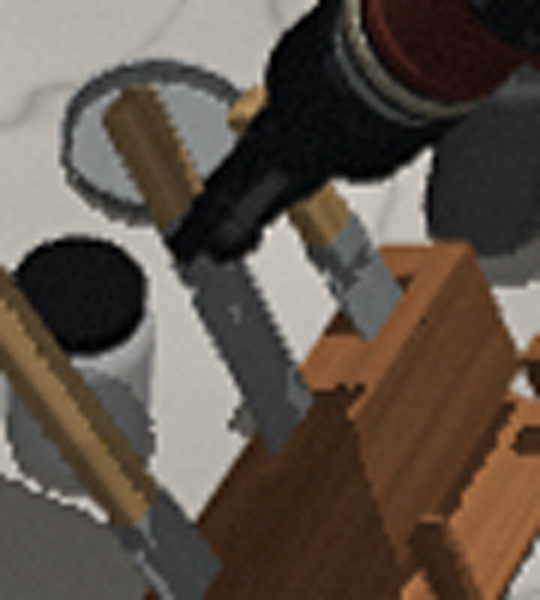

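The tip corners at crop (275,455) and (310,397) match the prediction. I insert in two stages and check the force after each.

Request:
move_arm --pt "1 0.5 -5 0 0.002 0 0" --pt "3 1 -10 0 0.002 0 0" --pt "5.5 1.3 -15 0 0.002 0 0" --pt "8 1.6 -19 0 0.002 0 0" --pt "10.5 2 -23 0 0.002 0 0" --pt "13 2.3 -27 0 0.002 0 0" --pt "15.5 2.6 -31 0 0.002 0 0" --pt "15.5 2.6 -31 0 0.002 0 0"

```text
t: 7.07
tcp_pos: [0.4914, 0.1438, 0.2033]
tool_rot: [[0.859, 0.137, -0.494], [0.119, -0.991, -0.069], [-0.498, 0.0, -0.867]]
ft_force: [0.1, -0.5, -1.0]
width: 0.282
```

Run:
```python
from kin import *
done([15.5,2.6,-31],[0,.002,0]);st()
im=manip.read_camera("scene");x0,y0,w,h,k=275,110,90,100,6
cv2.imwrite("pics/s6.png",cv2.resize(im[y0:y0+h,x0:x0+w,::-1],None,fx=k,fy=k,interpolation=2))
togo(.003)
```

```text
t 7.07 tcp [491.4 143.8 203.3] cmd [491.5 143.6 204. ] roterr [-0.    0.06 -0.  ] F [ 0.1 -0.5 -1. ] w 0.282 q [0.15 0.35 1.61 0.   1.7  1.58]
shift mm [ 18.9   2.5 -33.1] knife-frame [38.2 -0.2 -0.1] rot [0.0001 0.0017 0.0003]
```

View pics/s6.png

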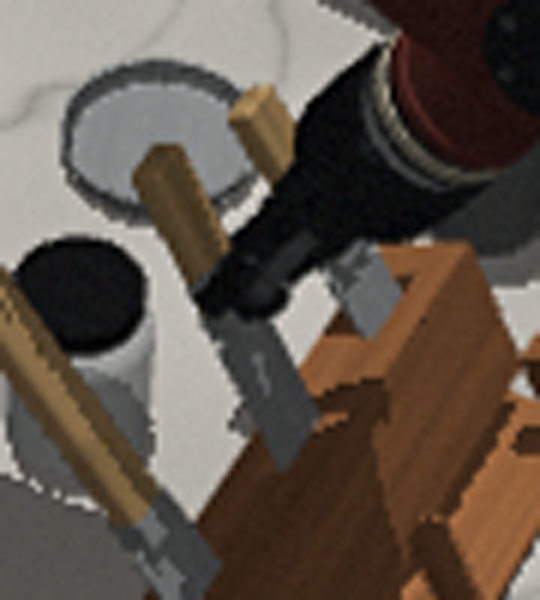

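Request:
move_arm --pt "2.5 0.4 -4.5 0 0.0017 0 0" --pt "5 0.8 -9 0 0.0017 0 0" --pt "7.5 1 -13.5 0 0.0017 0 0" --pt "10 1.3 -18 0 0.0017 0 0" --pt "12.5 1.6 -22 0 0.0017 0 0" --pt "15 2 -26 0 0.0017 0 0" --pt "16.5 2.2 -29 0 0.0017 0 0" --pt "17.5 2.3 -30.5 0 0.0017 0 0"

```text
t: 7.78
tcp_pos: [0.5089, 0.1461, 0.1731]
tool_rot: [[0.858, 0.137, -0.495], [0.119, -0.991, -0.069], [-0.5, 0.0, -0.866]]
ft_force: [-0.8, -0.0, -0.9]
width: 0.288
```

Run:
```python
from kin import *
done([17.5,2.3,-30.5],[0,.0017,0]);st()
im=manip.read_camera("scene");x0,y0,w,h,k=275,110,90,100,6
cv2.imwrite("pics/s7.png",cv2.resize(im[y0:y0+h,x0:x0+w,::-1],None,fx=k,fy=k,interpolation=2))
togo(.003);st()
```

```text
t 7.78 tcp [508.9 146.1 173.1] cmd [509.  145.9 173.5] roterr [-0.    0.05  0.  ] F [-0.8 -0.  -0.9] w 0.288 q [0.15 0.42 1.58 0.   1.66 1.58]
shift mm [ 1.3  0.1 -2.4] knife-frame [ 2.8 -0.  -0. ] rot [0.     0.0004 0.0002]
t 7.83 tcp [508.9 146.1 173. ] cmd [509.  145.9 173.5] roterr [-0.    0.04  0.  ] F [-0.1 -0.1 -0.7] w 0.283 q [0.15 0.42 1.58 0.   1.66 1.58]
```

View pics/s7.png

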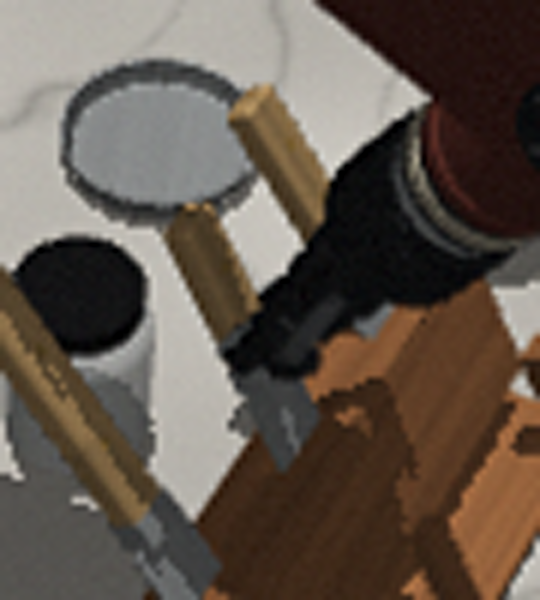

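Request:
move_arm --pt "1 0 -1.5 0 0 0 0" --pt "1.5 0.1 -2.5 0 0 0 0" --pt "2 0.2 -3.5 0 0 0 0" --pt "2 0.2 -3.5 0 0 0 0" --pt "2 0.2 -3.5 0 0 0 30" --pt "2 0.2 -3.5 0 0 0 45" --pt "2 0.2 -3.5 0 0 0 60" --pt "2 0.2 -3.5 0 0 0 70"

```text
t: 8.5
tcp_pos: [0.511, 0.1464, 0.1707]
tool_rot: [[0.859, 0.137, -0.494], [0.119, -0.991, -0.068], [-0.499, 0.0, -0.867]]
ft_force: [0.2, 0.3, 0.5]
width: 0.697
```

Run:
```python
from kin import *
done([2,.2,-3.5],[0,0,0]);st()
im=manip.read_camera("scene");x0,y0,w,h,k=275,110,90,100,6
cv2.imwrite("pics/s8.png",cv2.resize(im[y0:y0+h,x0:x0+w,::-1],None,fx=k,fy=k,interpolation=2))
st()
```

```text
t 8.5 tcp [511.  146.4 170.7] cmd [511.  146.1 170. ] roterr [ 0.01 -0.02  0.01] F [0.2 0.3 0.5] w 0.697 q [0.14 0.43 1.58 0.   1.66 1.58]
t 8.55 tcp [511.  146.4 170.6] cmd [511.  146.1 170. ] roterr [ 0.01 -0.02  0.  ] F [-0.1 -0.2 -0. ] w 0.698 q [0.14 0.43 1.58 0.   1.66 1.58]
```

View pics/s8.png

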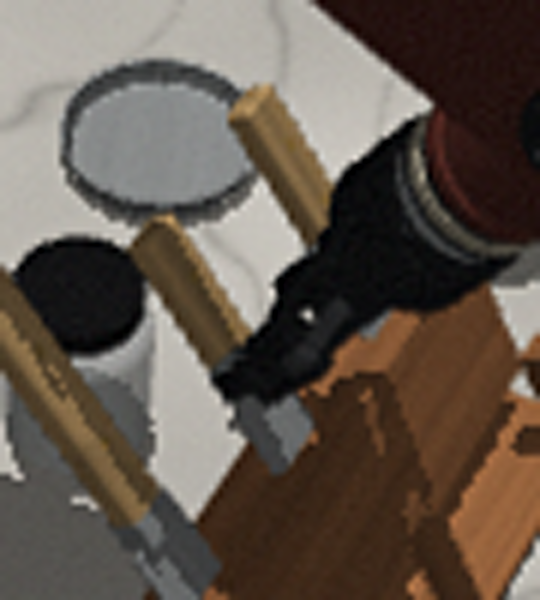

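Request:
move_arm --pt "3 0.5 6 0 0 0 70" --pt "8 1 14 0 0 0 70" --pt "15 2 26 0 0 0 70" --pt "24 3 42 0 0 0 70" --pt "35 5 62 0 0 0 70" --pt "47 6.5 84 0 0 0 70" --pt "57 8 102 0 0 0 70" --pt "62 8.5 110 0 0 0 70"

```text
t: 9.22
tcp_pos: [0.5755, 0.1552, 0.2845]
tool_rot: [[0.862, 0.137, -0.488], [0.119, -0.991, -0.068], [-0.493, -0.0, -0.87]]
ft_force: [0.7, -0.4, 0.8]
width: 0.696
```

Run:
```python
from kin import *
done([62,8.5,110],[0,0,0]);st()
im=manip.read_camera("scene");x0,y0,w,h,k=255,100,110,120,5
cv2.imwrite("pics/s9.png",cv2.resize(im[y0:y0+h,x0:x0+w,::-1],None,fx=k,fy=k,interpolation=2))
K=kframe(SY,52);print(K)
# middle knife predicted projections vs. tip in the floor
F=M2+.065*kframe(SY,60)[:,0]
o=F-K[:,0]*.1
print(np.round((proj("scene",[o+K@np.array(v) for v in([-.1,.013,.009],[-.1,-.013,.009],[-.1,-.013,-.009],[0,-.013,.009])])-[x0,y0]+.5)*k))
c,sn=cs(SY)
# long knife
for pos in(-.1,.1):
  oL=o+pos*np.array([-sn,c,0]);l=-.16 if pos<0 else -.1
  print(np.round((proj("scene",[oL+K@np.array(v) for v in([l,.013,.009],[l,-.013,.009],[l,-.013,-.009],[0,-.013,.009])])-[x0,y0]+.5)*k), np.round(proj("top",[oL+K@np.array([l,0,0]),oL]),1))
```

```text
t 9.22 tcp [575.5 155.2 284.5] cmd [573.  154.6 280. ] roterr [ 0.06 -0.38 -0.  ] F [ 0.7 -0.4  0.8] w 0.696 q [0.14 0.45 1.32 0.   1.89 1.58]
[[ 0.60981852 -0.13744455  0.78053211]
 [ 0.08461931  0.99050946  0.10830778]
 [-0.78801075  0.          0.61566148]]
[[244. 224.]
 [221. 254.]
 [199. 258.]
 [310. 386.]]
[[ 95. 257.]
 [ 70. 290.]
 [ 48. 293.]
 [226. 507.]] [[254.5 218.6]
 [251.  188.6]]
[[325. 116.]
 [305. 143.]
 [282. 148.]
 [387. 274.]] [[182.  216.2]
 [183.7 197.5]]
```

View pics/s9.png

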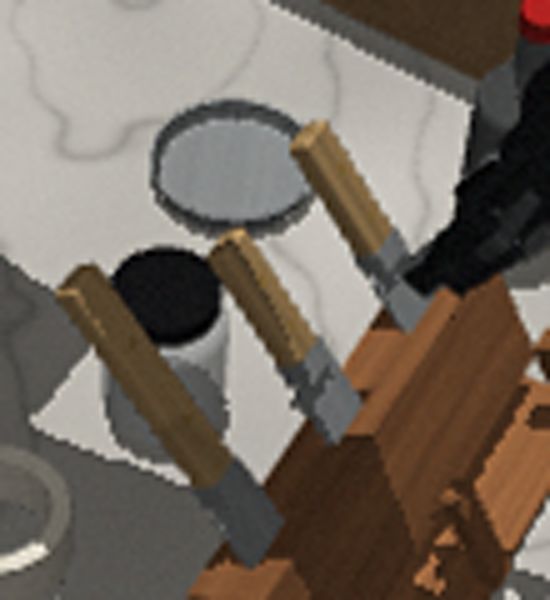

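The knife stands in the middle slot like its neighbours, with its butt at crop (228,245) and the same amount of blade showing. The long knife's butt is at crop (70,285), within 1–2 px of prediction. Next I plan the grasp of the long knife.

Run:
```python
from kin import *
K=kframe(SY,52);F=M2+.065*kframe(SY,60)[:,0];c,sn=cs(SY)
oL=F-K[:,0]*.1-.1*np.array([-sn,c,0])
T=oL+K@[-.055,0,0];Rt=toolrot(SY,112);print("oL",oL,"T",T,"zt",Rt[:,2])
plan(T-.13*Rt[:,2],Rt);plan(T,Rt)
# lift along slot axis then level
d=-kframe(SY,58)[:,0]
for P,dep in((T+.09*d,112),(T+.09*d+[0,0,.08],60),(T+[-.05,-.05,.2],60)):
    print(np.round(P,3),np.round(ik(P,toolrot(SY,dep),PAR,manip.get_state()["qpos"])[0],2))
```

```text
oL [0.51695416 0.04635407 0.12150942] T [0.48341414 0.04170001 0.16485002] zt [-0.37105138 -0.05148763 -0.92718385]
d [ -41.3 -106.2    5.4] rv [ 0.0191 -0.1372  0.0003] deg 7.9
d [ -89.6 -112.9 -115.1] rv [ 0.0191 -0.1372  0.0003] deg 7.9
[0.436 0.035 0.241] [-0.04  0.08  1.83 -0.07  1.61  1.41]
[0.436 0.035 0.321] [-0.19 -0.63  2.26  0.19  1.02  1.19]
[ 0.433 -0.008  0.365] [-0.34 -0.65  2.19  0.25  1.14  1.04]
```

Request:
move_arm --pt "-5 -13 2 0.002 -0.017 0 70" --pt "-10 -30 3 0.005 -0.034 0 70" --pt "-17 -48 4 0.007 -0.051 0 70" --pt "-24 -66 5 0.01 -0.069 0 70" --pt "-31 -82 5 0.012 -0.086 0 70" --pt "-36 -96 5 0.014 -0.103 0 70" --pt "-41 -106 5 0.017 -0.12 0 70" --pt "-41 -106 5 0.0191 -0.1372 0 70"

```text
t: 9.93
tcp_pos: [0.5306, 0.0472, 0.2846]
tool_rot: [[0.918, 0.135, -0.372], [0.125, -0.991, -0.051], [-0.376, 0.001, -0.927]]
ft_force: [-0.1, 0.5, 0.1]
width: 0.696
```

Run:
```python
from kin import *
done([-41,-106,5],[.0191,-.1372,0]);st()
im=manip.read_camera("scene");x0,y0,w,h,k=245,100,120,130,4
cv2.imwrite("pics/s10.png",cv2.resize(im[y0:y0+h,x0:x0+w,::-1],None,fx=k,fy=k,interpolation=2))
T=np.array([.4834,.0417,.16485]);plan(T,toolrot(SY,112));st()
```

```text
t 9.93 tcp [530.6  47.2 284.6] cmd [532.   48.6 285. ] roterr [-0.05  0.07 -0.11] F [-0.1  0.5  0.1] w 0.696 q [-0.01  0.24  1.56 -0.06  1.72  1.42]
d [ -48.6   -6.9 -120.2] rv [-0.      0.      0.0003] deg 0.0
t 9.98 tcp [530.9  48.3 285. ] cmd [532.   48.6 285. ] roterr [ 0.02 -0.02 -0.08] F [-0.7  0.5  0.1] w 0.702 q [-0.01  0.24  1.56 -0.06  1.72  1.43]
```

View pics/s10.png

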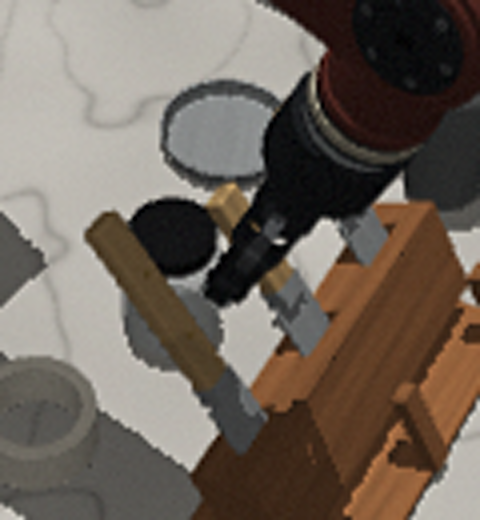

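Request:
move_arm --pt "-6 -1 -15 0 0 0 70" --pt "-13 -2 -32 0 0 0 70" --pt "-20 -3 -50 0 0 0 70" --pt "-27 -4 -68 0 0 0 70" --pt "-35 -5 -86 0 0 0 70" --pt "-42 -6 -103 0 0 0 70" --pt "-47 -7 -116 0 0 0 70" --pt "-48.5 -7 -120 0 0 0 70"

```text
t: 10.65
tcp_pos: [0.4809, 0.0427, 0.1625]
tool_rot: [[0.916, 0.138, -0.376], [0.128, -0.99, -0.051], [-0.38, -0.001, -0.925]]
ft_force: [-0.3, -0.0, -1.0]
width: 0.697
```

Run:
```python
from kin import *
done([-48.5,-7,-120],[0,0,0]);st()
im=manip.read_camera("scene");x0,y0,w,h,k=245,100,120,130,4
cv2.imwrite("pics/s11.png",cv2.resize(im[y0:y0+h,x0:x0+w,::-1],None,fx=k,fy=k,interpolation=2))
im=manip.read_camera("top");cv2.imwrite("pics/t11.png",cv2.resize(im[130:260,150:300,::-1],None,fx=4,fy=4,interpolation=2))
st()
```

```text
t 10.65 tcp [480.9  42.7 162.5] cmd [483.5  41.6 165. ] roterr [0.03 0.33 0.04] F [-0.3 -0.  -1. ] w 0.697 q [-0.02  0.26  1.78 -0.06  1.49  1.43]
t 10.75 tcp [482.5  42.5 164.2] cmd [483.5  41.6 165. ] roterr [0.02 0.16 0.04] F [ 0.3 -0.3 -1.1] w 0.7 q [-0.02  0.26  1.78 -0.06  1.49  1.43]
```

View pics/s11.png

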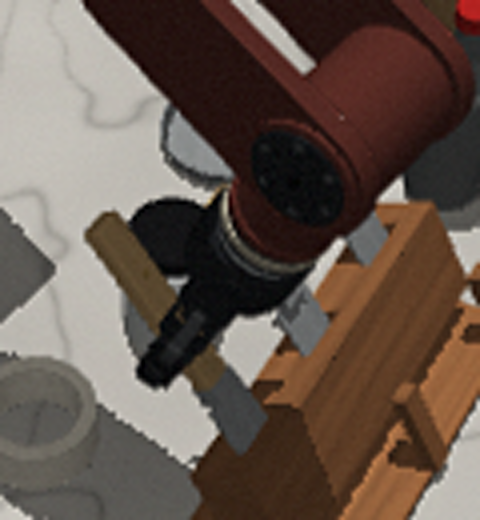

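View pics/t11.png

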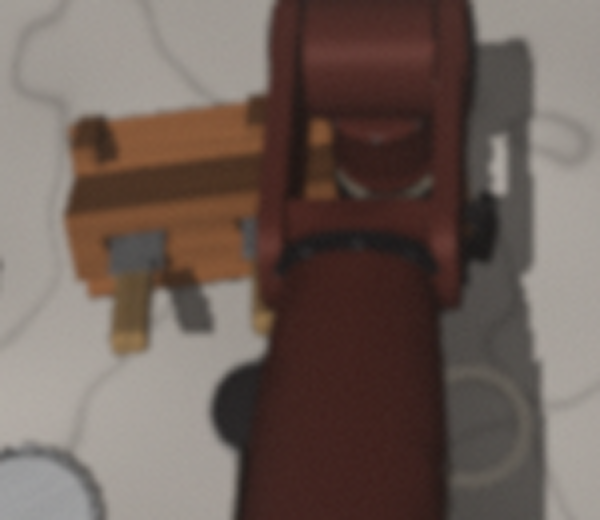

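The jaws straddle the long handle at crop (180,350). I close them.

Request:
move_arm --pt "0 0 0 0 0 0 55" --pt "0 0 0 0 0 0 40" --pt "0 0 0 0 0 0 30" --pt "0 0 0 0 0 0 0" --pt "0 0 0 0 0 0 0" --pt "0 0 0 0 0 0 0" --pt "0 0 0 0 0 0 0" --pt "0 0 0 0 0 0 0"

```text
t: 11.42
tcp_pos: [0.4845, 0.0417, 0.1664]
tool_rot: [[0.919, 0.137, -0.369], [0.127, -0.991, -0.052], [-0.372, 0.001, -0.928]]
ft_force: [2.0, -0.8, 6.7]
width: 0.295
```

Run:
```python
from kin import *
st();print(kframe(SY,52)[:,0]*-100)
```

```text
t 11.42 tcp [484.5  41.7 166.4] cmd [483.5  41.6 165. ] roterr [-0.02 -0.15  0.  ] F [ 2.  -0.8  6.7] w 0.295 q [-0.02  0.26  1.77 -0.06  1.49  1.43]
[-60.98185175  -8.4619312   78.80107536]
```

Request:
move_arm --pt "-2 -0.3 3 0 0 0 0" --pt "-6 -0.8 8 0 0 0 0" --pt "-12 -1.7 15.5 0 0 0 0" --pt "-19 -2.6 24.5 0 0 0 0" --pt "-27 -3.7 35 0 0 0 0" --pt "-35 -4.9 45 0 0 0 0" --pt "-43 -6 55.5 0 0 0 0" --pt "-51 -7 66 0 0 0 0"

```text
t: 12.08
tcp_pos: [0.4313, 0.0351, 0.2307]
tool_rot: [[0.918, 0.137, -0.373], [0.128, -0.991, -0.051], [-0.376, -0.001, -0.927]]
ft_force: [-1.1, -0.8, -1.6]
width: 0.296
```

Run:
```python
from kin import *
done([-51,-7,66],[0,0,0]);st()
im=manip.read_camera("scene");x0,y0,w,h,k=225,80,140,140,4
cv2.imwrite("pics/s12.png",cv2.resize(im[y0:y0+h,x0:x0+w,::-1],None,fx=k,fy=k,interpolation=2))
```

```text
t 12.08 tcp [431.3  35.1 230.7] cmd [432.5  34.6 231. ] roterr [0.05 0.09 0.  ] F [-1.1 -0.8 -1.6] w 0.296 q [-0.04  0.08  1.85 -0.06  1.59  1.41]
```

View pics/s12.png

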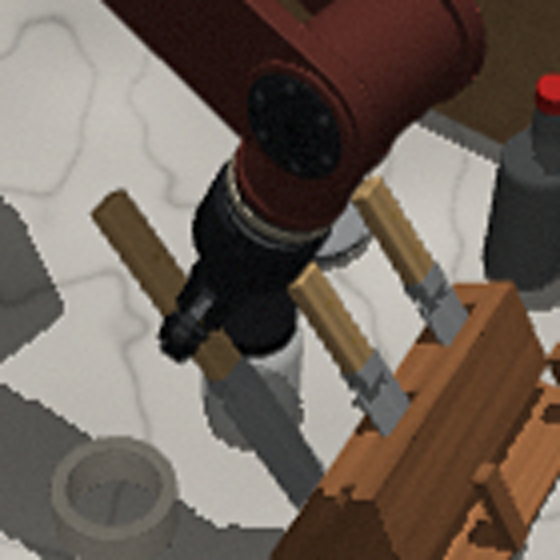

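The knife is drawn clear and held. I lift it straight up, then level it.

Request:
move_arm --pt "-3 0 8 0 0 0 0" --pt "-4 -3 25 0 0 0 0" --pt "-4 -8 48 0 0 0 0" --pt "-4 -14 72 0 0 0 0" --pt "-4 -20 96 0 0 0 0" --pt "-4 -25 118 0 0 0 0" --pt "-4 -30 132 0 0 0 0" --pt "-4 -30 138 0 0 0 0"

```text
t: 12.8
tcp_pos: [0.4291, 0.0042, 0.3709]
tool_rot: [[0.919, 0.136, -0.369], [0.126, -0.991, -0.052], [-0.372, 0.001, -0.928]]
ft_force: [1.0, -0.0, -1.2]
width: 0.297
```

Run:
```python
from kin import *
done([-4,-30,138],[0,0,0]);st()
q=manip.get_state()["qpos"];p,Rm=getc()
for f in(0,.5,1):
    qq,e=ik(p+np.array([.04*f,0,0]),toolrot(SY,112-52*f),PAR,q);print(np.round(qq,2),round(e,4))
```

```text
t 12.8 tcp [429.1   4.2 370.9] cmd [428.5   4.6 369. ] roterr [-0.03 -0.15 -0.04] F [ 1.  -0.  -1.2] w 0.297 q [-0.1  -0.04  1.71 -0.09  1.85  1.33]
[-0.09 -0.04  1.71 -0.09  1.85  1.33] 0.0
[-0.16 -0.3   1.89  0.02  1.48  1.27] 0.0
[-0.26 -0.55  2.13  0.22  1.09  1.11] 0.0
```

Request:
move_arm --pt "4 0 0 0.008 -0.058 0 0" --pt "9 0 0 0.024 -0.173 0 0" --pt "14 0 0 0.04 -0.288 0 0" --pt "20 0 0 0.056 -0.403 0 0" --pt "26 0 0 0.072 -0.518 0 0" --pt "32 0 0 0.088 -0.633 0 0" --pt "37 0 0 0.104 -0.748 0 0" --pt "40 0 0 0.12 -0.863 0 0"

```text
t: 13.47
tcp_pos: [0.4681, 0.0053, 0.3679]
tool_rot: [[0.874, 0.138, 0.466], [0.121, -0.99, 0.066], [0.471, -0.001, -0.882]]
ft_force: [-0.9, 0.4, -1.1]
width: 0.296
```

Request:
move_arm --pt "0 0 0 0.003 -0.02 0 0" --pt "0 0 0 0.005 -0.036 0 0" --pt "0 0 0 0.005 -0.036 0 0" --pt "0 0 0 0.005 -0.036 0 0" --pt "0 0 0 0.005 -0.036 0 0" --pt "0 0 0 0.005 -0.036 0 0" --pt "0 0 0 0.005 -0.036 0 0" --pt "0 0 0 0.005 -0.036 0 0"

```text
t: 14.13
tcp_pos: [0.4688, 0.0049, 0.3695]
tool_rot: [[0.858, 0.138, 0.495], [0.119, -0.99, 0.069], [0.5, -0.0, -0.866]]
ft_force: [0.5, 0.5, -1.9]
width: 0.293
```

Run:
```python
from kin import *
done([40,0,0],[.12,-.863,0]);done([0,0,0],[.005,-.036,0]);st()
for n in("scene","top"):
    im=manip.read_camera(n);cv2.imwrite(f"pics/{n}13.png",im[:,:,::-1])
    x0,y0=((235,60) if n=="scene" else (150,120))
    cv2.imwrite(f"pics/{n}13c.png",cv2.resize(im[y0:y0+140,x0:x0+180,::-1],None,fx=4,fy=4,interpolation=2))
# predicted knife
s=manip.get_state();gR=kframe(SY,52).T@toolrot(SY,112);K=s["tool_rot"]@gR.T;o=s["tcp_pos"]-K@[-.055,0,0]
print(o,o+.1*K[:,0],"z tilt",np.degrees(np.arccos(K[2,2])))
print(np.round((proj("scene",[o+K@np.array(v) for v in([.1,.02,0],[.1,-.02,0],[0,.013,.009],[0,-.013,.009],[-.16,.013,.009],[-.16,-.013,.009])])-[235,60]+.5)*4))
```

```text
t 14.13 tcp [468.8   4.9 369.5] cmd [468.5   4.6 369. ] roterr [-0.    0.03  0.02] F [ 0.5  0.5 -1.9] w 0.293 q [-0.26 -0.55  2.13  0.22  1.09  1.12]
[0.52304306 0.01248759 0.36933303] [0.62209032 0.02625858 0.36930928] z tilt 0.033403689890976244
[[422. 387.]
 [390. 434.]
 [261. 319.]
 [239. 348.]
 [ 28. 221.]
 [  4. 247.]]
```

View pics/scene13c.png

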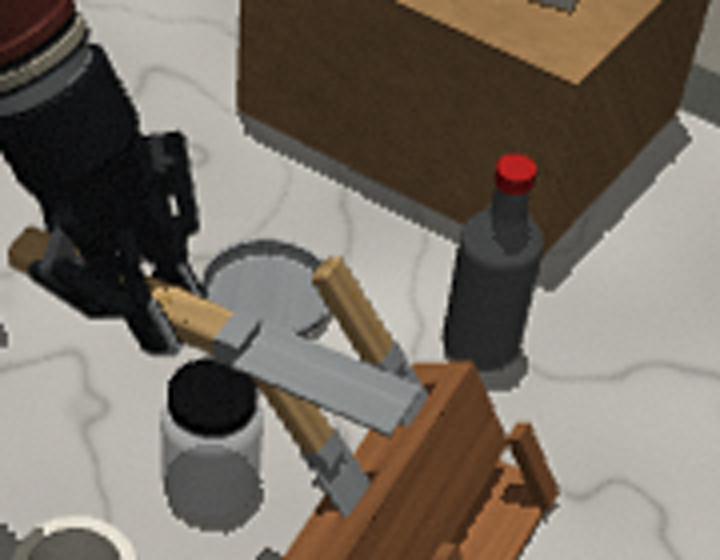

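View pics/scene13.png

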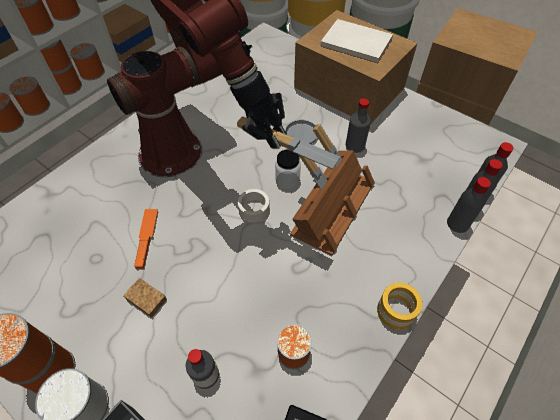

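View pics/top13c.png

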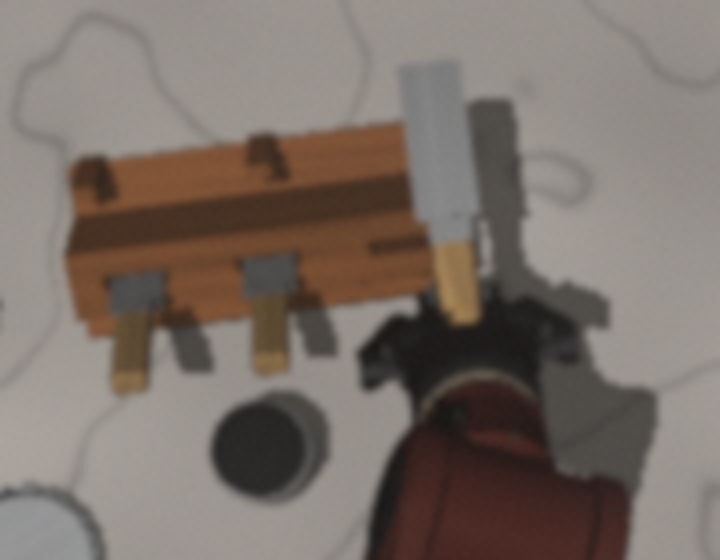

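The scene crop shows the held knife's tip corners at (420,390) and (390,432), against predicted (422,387) and (390,434). That puts it level at z ≈ 0.37 m. The middle and left knives stand alike in the stand. I hand the job in.

Run:
```python
from kin import *
s=manip.get_state();print(np.abs(s["dq"]).max())
print(manip.job_done())
```

```text
0.005947920344440885
the job is handed in; nothing more can be done
None
```

I put the lying knife blade down in the middle slot and let go of it. I then drew the long-handled knife from the stand's −y slot and levelled it. The job is handed in with the arm still holding it; the hand-in reports no verdict.

**Last checks before hand-in (t about 14 s):**
- **Long knife:** its tip in the scene picture is within 1 px of prediction. By calculation it is level to under 1°, about 0.37 m up at both origin and tip, gripped at about 25 mm opening. Joint speeds were below 0.01 rad/s.
- **Middle knife:** it shows the same amount of blade and the same lean as the third knife. I judged this by eye and did not measure the tip-to-floor distance.
- **Third knife and other goods:** all looked unmoved in the pictures.

Nothing failed. The two cameras disagreed by up to about 5 mm on the lying knife, so I averaged them, and the scene camera later confirmed the result.

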